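Turn the bakery carousel to its empty bay and load the pastry box

ROBOT

A 7-joint arm with a two-finger parallel gripper is mounted at the origin on the work surface. World frame = base frame: x ahead of the robot, y to its left, z up, the work surface at z = 0. Lengths are in m, angles in degrees, forces in N, time in s.
With the tool pointing down it reaches from about 0.425 to 0.875 m from the base axis. Payload 4.7 kg.
Tool frame: the origin (TCP) lies midway between the tips of the shut fingers; the grasp point (between the pads) lies 19 mm behind it; z points along the fingers, x is the direction in which the jaws open and shut, and the axes are right-handed (so a half turn about z gives the same grasp; the last joint's range is limited). The gripper opens to 87 mm and grips with 3 to 60 N. Pads are 19 mm wide; open, the fingers measure 117 mm over their backs; the gripper's body (75 mm by 190 mm) begins 51 mm behind the grasp point.
Start: joints at [-64.853, 18.392, -4.016, 83.108, 1.295, 78.541, -3.26], TCP at [0.268, 0.592, 0.223] pointing down, gripper open.
Joint ranges: [-163.93, 163.93], [-17.29, 119.83], [-79.2, 71.16], [3.27, 140.29], [-89.18, 269.18], [5.43, 117.66], [-154.24, 154.24]. Speed limits (degrees/s): [147.25, 147.25, 180, 180, 180, 180, 180].

INTERFACE

Orientations are given as [roll, pitch, yaw] about the fixed x, y, z axes, in that order (R = Rz(yaw) Ry(pitch) Rx(roll)).
In Python, from cell import env gives the robot as it stands.
- The arm moves only by the tool carry_out, never from a script. Its argument "plan" is a list of rows, each an object with "grip": the closure, from 0 (fully open) to 1 (shut); "dp": the shift along the tool's x, y, z in m, a list of three; "rotation": the turn, a rotation vector about the tool's x, y, z in degrees, a list of three. In form: [{"grip": grip, "dp": [dx, dy, dz], "rotation": [wx, wy, wz]}, ...]. A call has 1 to 8 rows; each row shifts and turns the pose as measured when the row begins, along the tool's axes as they then stand; what a row does not reach is not made up. A row lasts 1/12 s, in which the tool goes at most 41.7 mm and 7.16 degrees, less where a joint would pass 70% of its speed; a pose out of reach is approached as far as the arm can. A call is refused whole if a number of a shift passes 0.0417 or a number of a turn 7.16, either way. A call with a gripper value outside its range is refused whole. The fingers move at their own pace and stop on an object; "force" is the grip in N (left out, the last holds). Time passes only in rows, so rows that do not move let the fingers close. It gives the time, the measured TCP pose, the force and the opening at its end, in the units of the state.
- env.get_obs(): the state, without advancing time (a new reading comes with each control period).
- env.read_camera(name): name is "side" or "top" or "wrist"; returns the picture (384x512x3 uint8, red, green, blue); there is no depth.
- env.camera_params(name): a dict with "fx", "fy", "cx", "cy" (pixels), "R" (3x3) and "t" (3): a world point X has camera coordinates R X + t. Camera axes: x right, y down, z forward; pixel columns grow to the right and rows downward; lengths in m; the calibration is good to about 2 mm. A picture is of the moment at which its call begins: read the wrist's pose just before it. camera_params takes no time and is no camera call; for the wrist camera it gives the pose at the moment of the call.
- env.sign_off(): hands the job in, once; it reports no verdict.
The state is a dict: "time_s": time; "qpos": joint angles; "joint_velocities": joint speeds; "effort": joint torques, N m; "tool_pos": TCP position; "tool_rot": TCP orientation; "force": force on the tool from outside, world axes, zero at the start; "wrist_torque": the same for the moment, N m; "grip_width": finger opening in m.
Only numpy, scipy, OpenCV 4.12 (cv2) and the standard library are available. Lean on these libraries where they do the work, as an engineer would, in place of code of your own. Each camera call takes 0.05 s, during which the arm holds its last target. There are 200 camera calls.

TASK

Turn the rotary cake display on the counter until its empty bay (the one with the green mat) faces the wooden loading shelf and has clicked home there. Then, without lifting it off the surface, slide the small orange pastry box from the shelf into that bay until it sits wholly on the carousel, upright, with the carousel still clicked home. Leave the other things on the counter where they are.

Things in the scene. Friction and masses are not known exactly. Their poses are not given: they have to be found in the camera images.
- stand: fixed stand of the rotary display: black round plinth (260 mm across, 40 mm tall) carrying the carousel, with a light wooden loading shelf beside it. Origin: on the carousel's axis, at counter level; z up. The shelf lies on its +y side: a flat board 200 mm wide (x) and 200 mm deep, from y = 165 to 365 mm, top at z = 60 mm, no rims. It does not move
- carousel (a joint): angle of the carousel (rad, anticlockwise from above positive, no end stops); 0 (or a whole turn) when the empty bay faces the shelf squarely. A click stop every quarter turn: let go between stops, a spring draws it to the nearest. It starts at the stop a quarter turn anticlockwise of home. About 2 to 3 N at a post moves it off a stop; it is damped and does not coast
- hub (a point): centre of the top of the steel hub (44 mm across, 50 mm above the disc) on the carousel's axis. The carousel is a white disc 320 mm across, top at z = 58 mm (2 mm below the shelf), parted by two crossing wooden dividers (6 mm thick, 42 mm tall) into four 90-degree bays. Three hold display cakes fixed to the disc, up to 51 mm tall; the fourth is empty with a green mat
- post (a point): centre of the top of one of four alike posts, to push the carousel round by: steel, red-topped, 16 mm across, 85 mm above the disc (top at z = 143 mm), one at each divider end, 140 mm from the axis, 45 degrees to either side of a bay's centre line. This one is on the clockwise side of the empty bay
- bay (a point): point on the disc's top in the middle of the empty bay (centre of the green mat, 72 x 82 mm), 95 mm from the carousel's axis; its y axis points radially outward, z up; turns with the carousel
- pastry_box: the box to load: small clear-lidded box with orange base and an orange round label, 70 mm (x) x 80 mm (y) x 50 mm tall, about 0.25 kg, loose on the shelf, its y axis roughly along the shelf's; origin centre of underside
- biscuit_jar: bystander: amber glass jar with steel lid, 80 mm across, 120 mm tall, left of the stand; origin centre of underside
- mug: bystander: blue mug, 80 mm across plus handle, 95 mm tall, to the right; origin centre of underside
- party_box: bystander: large clear-lidded box of buns, 150 x 120 x 60 mm, to the right, not on the stand; origin centre of underside
- spatula: bystander: spatula 200 mm long lying on the counter, near right; origin under its middle
- honey_pot: bystander: amber pot with yellow lid, 72 mm across, 96 mm tall, to the left; origin centre of underside
- plate: bystander: white plate 120 mm across, 20 mm tall, near left; origin centre of underside

How it is judged (in metres and radians):
On the way, in this order (a step that is already met when the one before it is completed fails the run):
1. the empty bay has clicked home facing the loading shelf, with the pastry box still on the shelf (x of bay in the frame of stand between -0.014 and 0.014 m and y of bay in the frame of stand above 0.08 m and velocity of joint carousel between -0.05 and 0.05 rad/s and y of pastry_box in the frame of stand above 0.18 m and angle between pastry_box's own z axis and vertical below 0.1 rad), for 0.2 s.
2. the pastry box has been slid into the empty bay (x of pastry_box in the frame of bay between -0.03 and 0.03 m and y of pastry_box in the frame of bay between -0.045 and 0.022 m and z of pastry_box in the frame of bay below 0.006 m and angle between pastry_box's own z axis and vertical below 0.1 rad), for 0.2 s.
At the end, for the whole second after the job is handed in: the empty bay faces the shelf (its centre within 14 mm sideways of the shelf's centre line, carousel still) and the pastry box stands upright and still on the carousel in that bay, wholly inside the rim: centre no more than 22 mm outward, 45 mm inward or 30 mm sideways of the mat's centre (all of step 2 and x of bay in the frame of stand between -0.014 and 0.014 m and y of bay in the frame of stand above 0.08 m and velocity of joint carousel between -0.05 and 0.05 rad/s and linear speed of pastry_box below 0.02 m/s); the robot touches nothing.
It fails at once if the pastry box is lifted off the surface (over 30 mm) or tipped (height (world z) of pastry_box above 0.09 m or height (world z) of pastry_box below 0.04 m or angle between pastry_box's own z axis and vertical above 0.5 rad).
It fails at once if another thing on the counter is shifted by more than 30 mm or tipped (distance of any of biscuit_jar, mug, party_box, spatula, honey_pot, plate from where it was at the start of the episode above 0.03 m or angle between any of biscuit_jar, mug, party_box, spatula, honey_pot, plate's own z axis and vertical above 0.4 rad).
It also fails if it takes over 58 s, if anything falls off the work surface, if the arm or the gripper's body presses on something with over 40 N, if the wrist force passes 120 N, or if a joint passes its speed limit or range.

## Working session

There is one attempt and no reset: what is moved stays moved. The work goes in short steps, Python scripts to look and compute and a tool call to move; the robot and the scene stay as the last step left them, time stands still between calls to the robot, and variables do not carry over. Pictures are saved under pics/ and viewed, about 8 in all and at most 12, crops included, and the job is handed in when it is done.

Besides the shell and the picture viewer there is one more tool, called after "Emit:" as name(argument=value, ...), one argument or row to a line, values as JSON. carry_out: Moves the arm, as the interface text tells. Its arguments: {"type":"object","properties":{"plan":{"type":"array","items":{"type":"object","properties":{"grip":{"type":"number"},"dp":{"type":"array","items":{"type":"number"}},"rotation":{"type":"array","items":{"type":"number"}}}}},"force":{"type":"number"}},"required":["plan"]}

```bash
mkdir -p pics; ls
python3 - <<'E'
from cell import env
import cv2
print(env.get_obs())
for n in ("top","side"):
    im=env.read_camera(n); cv2.imwrite(f"pics/{n}0.png",im[:,:,::-1])
    p=env.camera_params(n); print(n,p)
E
```

```text
pics
{'time_s': 0.0, 'qpos': array([-64.85302729,  18.44021801,  -4.01497666,  83.17351154,
         1.29208874,  78.5410346 ,  -3.26160931]), 'joint_velocities': array([ 0.00220029, -0.12125501,  0.02415925, -0.0106552 ,  0.0213944 ,
       -0.10218126, -0.06355242]), 'effort': array([-2.95898972e-04, -4.91288209e+01, -4.04089931e-01, -3.12533927e+01,
       -6.40748860e-02,  4.35632200e-02,  1.49875959e-04]), 'tool_pos': array([0.26769865, 0.59171585, 0.22146048]), 'tool_rot': array([1.79996981e+02, 1.09686920e-01, 6.56600264e+01]), 'force': array([ 0.40844681, -1.33281445,  0.2174556 ]), 'wrist_torque': array([0.03548235, 0.03969659, 0.01577797]), 'grip_width': 0.08688140506137926}
top {'fx': 409.7920400892541, 'fy': 409.7920400892541, 'cx': 257.4637813583868, 'cy': 191.6237477058954, 'R': array([[-1.36411355e-02, -9.99906603e-01, -8.39089356e-04],
       [-9.80754495e-01,  1.35433033e-02, -1.94774742e-01],
       [ 1.94767915e-01, -1.83400800e-03, -9.80847641e-01]]), 't': array([-0.00766858,  0.52811566,  1.29458875])}
side {'fx': 462.6651618292677, 'fy': 462.6651618292677, 'cx': 252.53482240180816, 'cy': 198.76114740717642, 'R': array([[-0.46847177, -0.88342113,  0.01006463],
       [-0.53018097,  0.27200188, -0.80307106],
       [ 0.70671234, -0.3815522 , -0.59579827]]), 't': array([0.24620114, 0.34871232, 1.31725419])}
```

View pics/top0.png

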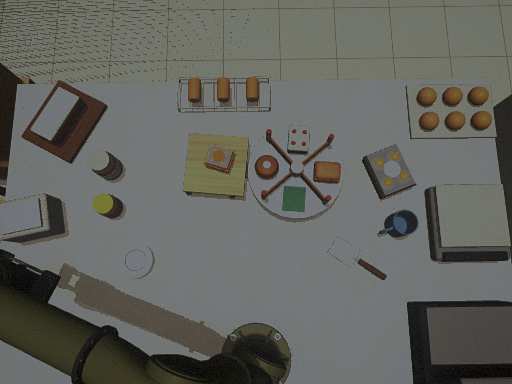

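View pics/side0.png

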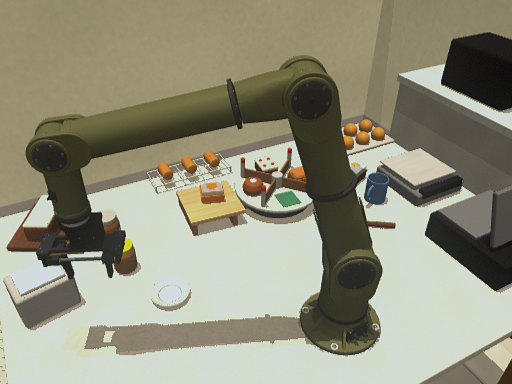

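The top view shows the carousel hub near px (297,167). Post tops are near (268,132), (331,137), (264,194) and (327,199), the green mat is at (294,199), the shelf is on the left, and the pastry box is at (220,157). The side view agrees.

```bash
cat > h.py <<'E'
import numpy as np, cv2
from cell import env
def ray(n,u,v,z,p=None):
    p=p or env.camera_params(n); R,t=np.array(p["R"]),np.array(p["t"])
    d=R.T@np.array([(u-p["cx"])/p["fx"],(v-p["cy"])/p["fy"],1]); c=-R.T@t
    return c+d*(z-c[2])/d[2]
def proj(n,X,p=None):
    p=p or env.camera_params(n); q=np.array(p["R"])@X+p["t"]
    return np.array([p["fx"]*q[0]/q[2]+p["cx"],p["fy"]*q[1]/q[2]+p["cy"]])
def blobs(im,lo,hi,amin=4):
    m=cv2.inRange(cv2.cvtColor(im,cv2.COLOR_RGB2HSV),lo,hi)
    n,l,s,c=cv2.connectedComponentsWithStats(m)
    return [(c[i],s[i]) for i in range(1,n) if s[i][4]>=amin]
E
python3 - <<'E'
from h import *
im=cv2.imread("pics/top0.png")[:,:,::-1].copy()
for c,s in blobs(im[100:220,230:360],(0,150,80),(6,255,255))+blobs(im[100:220,230:360],(174,150,80),(180,255,255)):
    u=c+[230,100]; print("red",u,s[4],ray("top",*u,.143))
for c,s in blobs(im,(45,80,40),(85,255,255),50): print("green",c,s[4],ray("top",*c,.058))
print("hub",ray("top",297,167,.108))
big=cv2.resize(im[120:225,175:350],None,fx=4.5,fy=4.5,interpolation=cv2.INTER_CUBIC)
cv2.imwrite("pics/crop.png",big[:,:,::-1])
E
```

```text
red [268.46666667 131.13333333] 15 [ 0.70374146 -0.05206965  0.143     ]
red [293.66666667 130.88888889] 9 [ 0.70344334 -0.13150037  0.143     ]
red [304.125 131.875] 8 [ 0.69972206 -0.16433943  0.143     ]
red [331.28571429 135.85714286] 14 [ 0.6853935  -0.24923793  0.143     ]
red [293. 143.] 7 [ 0.66362958 -0.12818279  0.143     ]
red [303.5 143.2] 10 [ 0.66251805 -0.16104805  0.143     ]
red [263.77777778 192.5       ] 18 [ 0.50687782 -0.03401386  0.143     ]
red [328.  197.5] 16 [ 0.48863373 -0.22962014  0.143     ]
green [293.52834008 198.68825911] 494 [ 0.50165847 -0.13211919  0.058     ]
hub [ 0.59501502 -0.14177526  0.108     ]
```

View pics/crop.png

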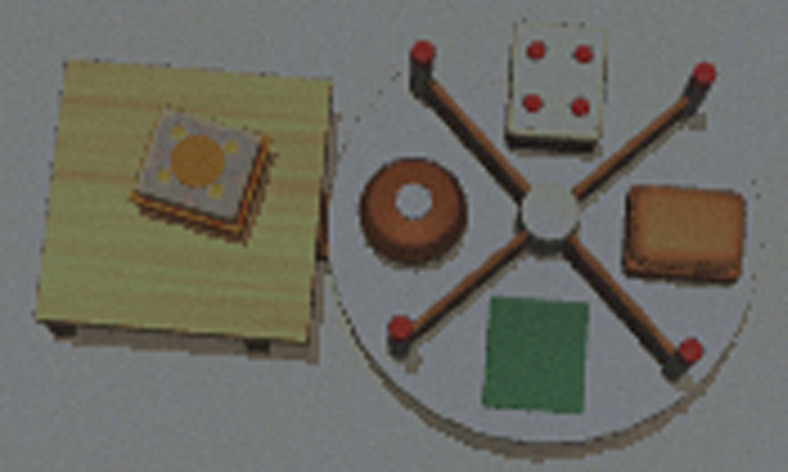

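Run:
```python
from h import *
P=np.array([[.7037,-.0521],[.6854,-.2492],[.5069,-.0340],[.4886,-.2296]]); c=P.mean(0)
a=np.degrees(np.arctan2(*(P-c)[:,::-1].T)); print(c,a,np.linalg.norm(P-c,axis=1))
yaw=np.mean([a[0]-45,a[1]+45,a[2]-135,a[3]+135]); print("yaw",yaw)
R=np.array([[np.cos(np.radians(yaw)),-np.sin(np.radians(yaw))],[np.sin(np.radians(yaw)),np.cos(np.radians(yaw))]])
f=lambda cx,cy,z:ray("top",cx/4.5+175-.4,cy/4.5+120-.4,z)[:2]
for nm,q,z in [("label",(197,162),.11),("b1",(165,110),.11),("b2",(270,138),.11),("b3",(240,222),.11),("b4",(136,192),.11),
 ("s1",(65,62),.06),("s2",(331,80),.06),("s3",(308,342),.06),("s4",(38,321),.06)]:
    w=f(*q,z); print(nm,w,"stand",R.T@(w-c))
```

```text
[ 0.59615  -0.141225] [  39.64801039  -50.42353749  129.77270595 -140.58968407] [0.13967916 0.14008627 0.13950901 0.13920181]
yaw -5.398126303507068
label [0.63557646 0.10855451] stand [0.01575341 0.25238082]
b1 [0.67445968 0.1316126 ] stand [0.05229497 0.27899462]
b2 [0.65259815 0.05663814] stand [0.03758369 0.20229602]
b3 [0.59120038 0.07798487] stand [-0.02555     0.21777204]
b4 [0.61412602 0.15164741] stand [-0.0096559   0.29326464]
s1 [0.72910773 0.21231983] stand [0.09910807 0.36448497]
s2 [0.71226427 0.01378598] stand [0.10101653 0.16524705]
s3 [0.51379362 0.03227632] stand [-0.0983134   0.16498411]
s4 [0.53201448 0.22819998] stand [-0.09860502  0.361753  ]
```

Emit:
carry_out(
  plan=[
    {"grip": 1,"dp": [-0.025,0.03,0],"rotation": [0,0,0]},
    {"grip": 1,"dp": [-0.025,0.03,0],"rotation": [0,0,0]},
    {"grip": 1,"dp": [-0.025,0.03,0],"rotation": [0,0,0]},
    {"grip": 1,"dp": [-0.025,0.03,0],"rotation": [0,0,0]},
    {"grip": 1,"dp": [-0.025,0.03,0],"rotation": [0,0,0]},
    {"grip": 1,"dp": [-0.025,0.03,0],"rotation": [0,0,0]},
    {"grip": 1,"dp": [-0.025,0.03,0],"rotation": [0,0,0]},
    {"grip": 1,"dp": [-0.025,0.03,0],"rotation": [0,0,0]},
  ],
  force=20,
)

```text
time_s: 0.77
tool_pos: [0.4003, 0.308, 0.2142]
tool_rot: [-179.5, 0.4, 66.9]
force: [0.9, -0.1, 0.1]
grip_width: 0.042
```

```bash
cat >> h.py <<'E'
from scipy.spatial.transform import Rotation as Ro
def go(p,rot,q,yaw):
    """tool-frame shift and rotvec from pose to target (tool down)"""
    A=Ro.from_euler("xyz",rot,degrees=True)
    B=Ro.from_euler("xyz",[180,0,yaw],degrees=True)
    return A.inv().apply(np.array(q)-p).round(4), (A.inv()*B).as_rotvec(degrees=True).round(2)
C=np.array([.5962,-.1412]); YAW=-5.4
def st(x,y):  # stand -> world xy
    return C+Ro.from_euler("z",YAW,degrees=True).as_matrix()[:2,:2]@[x,y]
def arc(r,a): return C+r*np.array([np.cos(np.radians(a)),np.sin(np.radians(a))])
E
python3 - <<'E'
from h import *
o=env.get_obs(); print(arc(.14,240)); print(go(o["tool_pos"],o["tool_rot"],[.5,.1,.22],60)); print(go([.5,.1,.22],o["tool_rot"],[*arc(.14,240),.22],60))
E
```

```text
[ 0.5262     -0.26244356]
(array([-0.1521,  0.1734, -0.0061]), array([-0.46,  0.47,  6.86]))
(array([-0.323 ,  0.1665,  0.0011]), array([-0.46,  0.47,  6.86]))
```

Emit:
carry_out(
  plan=[
    {"grip": 1,"dp": [-0.025,0.029,-0.001],"rotation": [0,0,0]},
    {"grip": 1,"dp": [-0.025,0.029,-0.001],"rotation": [0,0,0]},
    {"grip": 1,"dp": [-0.025,0.029,-0.001],"rotation": [0,0,0]},
    {"grip": 1,"dp": [-0.025,0.029,-0.001],"rotation": [0,0,0]},
    {"grip": 1,"dp": [-0.025,0.029,-0.001],"rotation": [0,0,0]},
    {"grip": 1,"dp": [-0.025,0.029,-0.001],"rotation": [0,0,0]},
    {"grip": 1,"dp": [-0.032,0.0165,0],"rotation": [0,0,0]},
    {"grip": 1,"dp": [-0.032,0.0165,0],"rotation": [0,0,0]},
  ],
)

```text
time_s: 1.43
tool_pos: [0.5096, 0.0133, 0.2183]
tool_rot: [-179.5, 0.5, 66.8]
force: [0.8, -0.5, 0.9]
grip_width: 0.0007
```

Emit:
carry_out(
  plan=[
    {"grip": 1,"dp": [-0.032,0.0165,0],"rotation": [0,0,0]},
    {"grip": 1,"dp": [-0.032,0.0165,0],"rotation": [0,0,0]},
    {"grip": 1,"dp": [-0.032,0.0165,0],"rotation": [0,0,0]},
    {"grip": 1,"dp": [-0.032,0.0165,0],"rotation": [0,0,0]},
    {"grip": 1,"dp": [-0.032,0.0165,0],"rotation": [0,0,0]},
    {"grip": 1,"dp": [-0.032,0.0165,0],"rotation": [0,0,0]},
    {"grip": 1,"dp": [-0.032,0.0165,0],"rotation": [0,0,0]},
    {"grip": 1,"dp": [-0.032,0.0165,0],"rotation": [0,0,5]},
  ],
)

```text
time_s: 2.1
tool_pos: [0.5272, -0.2877, 0.2174]
tool_rot: [-179.4, 0.5, 61.9]
force: [-0.7, -0.3, 0.0]
grip_width: 0.0003
```

Run:
```python
from h import *
o=env.get_obs(); print(o["tool_pos"],o["tool_rot"]); print(go(o["tool_pos"],o["tool_rot"],[*arc(.14,240),.118],60))
```

```text
[ 0.52721986 -0.28774094  0.21741446] [-179.39427503    0.4836513    61.88498315]
(array([ 0.0227, -0.0118,  0.0994]), array([-0.6 ,  0.49,  1.88]))
```

Emit:
carry_out(
  plan=[
    {"grip": 1,"dp": [0.0055,-0.001,0.025],"rotation": [0,0,1.9]},
    {"grip": 1,"dp": [0.0055,-0.001,0.025],"rotation": [0,0,0]},
    {"grip": 1,"dp": [0.0055,-0.001,0.025],"rotation": [0,0,0]},
    {"grip": 1,"dp": [0.0055,-0.001,0.025],"rotation": [0,0,0]},
    {"grip": 1,"dp": [0,-0.001,0.001],"rotation": [0,0,0]},
  ],
)

```text
time_s: 2.52
tool_pos: [0.5289, -0.2826, 0.1132]
tool_rot: [-179.8, 1.0, 58.5]
force: [-0.1, 1.2, -0.3]
grip_width: 0.0003
```

Run:
```python
from h import *
o=env.get_obs(); d=o["tool_pos"][:2]-C; print(o["tool_pos"],o["tool_rot"],np.hypot(*d),np.degrees(np.arctan2(d[1],d[0]))%360); print(go(o["tool_pos"],o["tool_rot"],[*arc(.14,240),.118],60))
```

```text
[ 0.52890988 -0.28260226  0.11317903] [-179.75056121    1.01172682   58.49638363] 0.1565968049870797 244.55128373899834
(array([ 0.0157, -0.0129, -0.005 ]), array([-0.26,  1.01, -1.51]))
```

Emit:
carry_out(
  plan=[
    {"grip": 1,"dp": [0.015,-0.004,-0.001],"rotation": [0,0,0]},
    {"grip": 1,"dp": [0.001,-0.012,0],"rotation": [0,0,1]},
    {"grip": 1,"dp": [0.001,-0.015,0],"rotation": [0,0,6.1]},
    {"grip": 1,"dp": [0.001,-0.015,0],"rotation": [0,0,6.1]},
    {"grip": 1,"dp": [0.001,-0.015,0],"rotation": [0,0,6.1]},
  ],
)

```text
time_s: 2.93
tool_pos: [0.4904, -0.2329, 0.1152]
tool_rot: [179.6, 1.3, 38.4]
force: [3.8, -2.4, -1.9]
grip_width: 0.0006
```

```bash
cat > pol.py <<'E'
from h import *
o=env.get_obs(); d=o["tool_pos"][:2]-C; print(o["tool_pos"],o["tool_rot"],"r,a",np.hypot(*d),np.degrees(np.arctan2(d[1],d[0]))%360,o["force"])
E
python3 pol.py
```

```text
[ 0.49038942 -0.2328714   0.11518113] [179.62116492   1.25933484  38.35209898] r,a 0.13999830654551146 220.90476366523282 [ 3.77717293 -2.36131453 -1.85094038]
```

Emit:
carry_out(
  plan=[
    {"grip": 1,"dp": [0.001,-0.015,0],"rotation": [0,0,5]},
    {"grip": 1,"dp": [0.001,-0.015,0],"rotation": [0,0,6]},
    {"grip": 1,"dp": [0.001,-0.015,0],"rotation": [0,0,6]},
    {"grip": 1,"dp": [0.001,-0.015,0],"rotation": [0,0,6]},
    {"grip": 1,"dp": [0.001,-0.015,0],"rotation": [0,0,6]},
  ],
)

```text
time_s: 3.35
tool_pos: [0.4613, -0.173, 0.1191]
tool_rot: [178.2, 0.4, 7.4]
force: [-0.6, -4.5, -2.5]
grip_width: 0.0006
```

```bash
python3 pol.py
```

```text
[ 0.46131747 -0.17298489  0.11909224] [178.17248108   0.41470746   7.43872028] r,a 0.13857697091860696 193.25976868032157 [-0.62342011 -4.49635085 -2.45397865]
```

Emit:
carry_out(
  plan=[
    {"grip": 1,"dp": [0,-0.015,0.001],"rotation": [0.3,0,3]},
    {"grip": 1,"dp": [0,-0.015,0.001],"rotation": [0.3,0,4]},
    {"grip": 1,"dp": [0,-0.015,0.001],"rotation": [0.3,0,5]},
    {"grip": 1,"dp": [0,-0.015,0.001],"rotation": [0.3,0,5]},
    {"grip": 1,"dp": [0.0005,-0.015,0.001],"rotation": [0.3,0,5]},
    {"grip": 1,"dp": [0.0005,-0.015,0.001],"rotation": [0.3,0,5]},
  ],
)

```text
time_s: 3.85
tool_pos: [0.4679, -0.0909, 0.1187]
tool_rot: [179.7, -0.6, -21.4]
force: [0.2, -1.4, -0.5]
grip_width: 0.0006
```

```bash
python3 pol.py
```

```text
[ 0.46792592 -0.09092704  0.11866584] [179.74330238  -0.648179   -21.42594135] r,a 0.1377737638606744 158.59887737545984 [ 0.17161266 -1.3866282  -0.45046117]
```

Emit:
carry_out(
  plan=[
    {"grip": 1,"dp": [0,-0.014,0.001],"rotation": [0,0,5]},
    {"grip": 1,"dp": [0,-0.013,0.001],"rotation": [0,0,5]},
    {"grip": 1,"dp": [0,-0.01,0],"rotation": [0,0,4]},
    {"grip": 1,"dp": [0,0,0],"rotation": [0,0,0]},
    {"grip": 1,"dp": [0,0,0],"rotation": [0,0,0]},
  ],
)

```text
time_s: 4.27
tool_pos: [0.4869, -0.0559, 0.1217]
tool_rot: [-179.8, -0.9, -36.1]
force: [-0.5, -0.5, -0.1]
grip_width: 0.0005
```

```bash
python3 pol.py
```

```text
[ 0.48691205 -0.05594359  0.12173784] [-179.83589551   -0.92459581  -36.08065531] r,a 0.1386092042784418 142.04192248315704 [-0.54294725 -0.48314745 -0.13637601]
```

Emit:
carry_out(
  plan=[
    {"grip": 1,"dp": [0,0.008,-0.015],"rotation": [0,0,0]},
    {"grip": 1,"dp": [0,0.004,-0.035],"rotation": [0,0,0]},
    {"grip": 0,"dp": [0,0,-0.035],"rotation": [0,0,0]},
    {"grip": 0,"dp": [0,0,-0.035],"rotation": [0,0,0]},
  ],
)

```text
time_s: 4.6
tool_pos: [0.4708, -0.0685, 0.2395]
tool_rot: [179.4, -0.3, -35.8]
force: [1.8, 0.3, 0.3]
grip_width: 0.0073
```

```bash
python3 pol.py
python3 - <<'E'
from h import *
im=env.read_camera("top"); s=env.read_camera("side")
for c,s_ in blobs(im,(45,80,40),(85,255,255),50): 
    w=ray("top",*c,.058)[:2]; d=w-C; a=np.radians(YAW); print("green",c,s_[4],w,"stand",np.array([[np.cos(a),np.sin(a)],[-np.sin(a),np.cos(a)]])@d)
o=env.get_obs()
for y in(.25,): 
  for z in (.19,.083): print(st(.0145,.265),go(o["tool_pos"],o["tool_rot"],[*st(.0145,.265),z],-16.2))
v=np.hstack([cv2.resize(im[110:240,160:360],None,fx=2,fy=2),s[110:240,100:360][:, :]  if 0 else cv2.resize(s[130:260,150:350],None,fx=2,fy=2)]); cv2.imwrite("pics/b.png",v[:,:,::-1])
E
```

```text
[ 0.47075102 -0.06845202  0.23951284] [179.42984201  -0.26128212 -35.77682705] r,a 0.14501625485180303 149.89051442612768 [1.82580904 0.27276987 0.340886  ]
green [256.61038961 167.79220779] 77 [ 0.60718331 -0.01317731] stand [-0.00111343  0.12848814]
[0.63557435 0.12125935] (array([ 0.0182, -0.2481,  0.0543]), array([  0.21,  -0.75, -19.6 ]))
[0.63557435 0.12125935] (array([ 0.0168, -0.2482,  0.1613]), array([  0.21,  -0.75, -19.6 ]))
```

View pics/b.png

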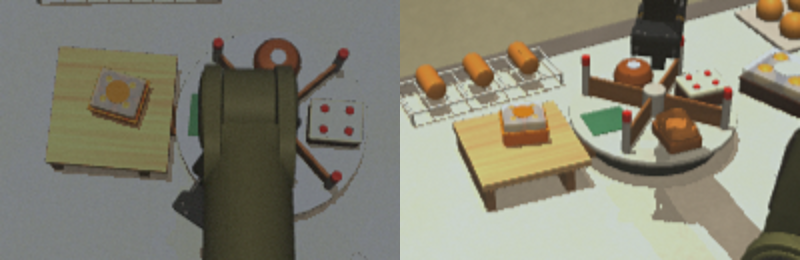

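Emit:
carry_out(
  plan=[
    {"grip": 0,"dp": [0,-0.02,0.01],"rotation": [0,0,-6.5]},
    {"grip": 0,"dp": [0,-0.02,0.01],"rotation": [0,0,-6.5]},
    {"grip": 0,"dp": [0,-0.02,0.01],"rotation": [0,0,-6.5]},
    {"grip": 0,"dp": [0,-0.02,0],"rotation": [0,0,0]},
    {"grip": 0,"dp": [0,0,0],"rotation": [0,0,0]},
  ],
)

```text
time_s: 5.12
tool_pos: [0.5117, -0.001, 0.2175]
tool_rot: [180.0, -1.1, -15.7]
force: [-0.3, 1.4, 0.1]
grip_width: 0.0475
```

Run:
```python
from h import *
o=env.get_obs(); b=st(.0145,.25); q=[b[0]+.018*.279,b[1]+.018*.96,.2]
print(o["tool_pos"],o["tool_rot"],q,go(o["tool_pos"],o["tool_rot"],q,-16.2))
```

```text
[ 0.5117164  -0.00103127  0.21754429] [179.96264943  -1.08212025 -15.73446034] [np.float64(0.6391847268163732), np.float64(0.12360592060765158), 0.2] (array([ 0.0885, -0.1545,  0.0191]), array([ 0.03, -1.08,  0.47]))
```

Emit:
carry_out(
  plan=[
    {"grip": 0,"dp": [0.015,-0.0258,0.003],"rotation": [0,-1,0.4]},
    {"grip": 0,"dp": [0.015,-0.0258,0.003],"rotation": [0,0,0]},
    {"grip": 0,"dp": [0.015,-0.0258,0.003],"rotation": [0,0,0]},
    {"grip": 0,"dp": [0.015,-0.0258,0.003],"rotation": [0,0,0]},
    {"grip": 0,"dp": [0.015,-0.0258,0.003],"rotation": [0,0,0]},
    {"grip": 0,"dp": [0.0135,-0.0255,0.003],"rotation": [0,0,0]},
    {"grip": 0,"dp": [0,0,0],"rotation": [0,0,0]},
  ],
)

```text
time_s: 5.7
tool_pos: [0.6434, 0.1235, 0.2004]
tool_rot: [180.0, 0.1, -17.3]
force: [-1.4, 1.8, -1.0]
grip_width: 0.0855
```

Run:
```python
from h import *
o=env.get_obs(); b=st(.0145,.25); q=[b[0]+.018*.279,b[1]+.018*.96,.082]
print(o["tool_pos"],o["tool_rot"],q,go(o["tool_pos"],o["tool_rot"],q,-16.2))
p=env.camera_params("wrist"); im=env.read_camera("wrist")
for s in [(a*.035,c*.04) for a,c in((1,1),(1,-1),(-1,-1),(-1,1))]:
    t=np.radians(-16.2); w=b+np.array([[np.cos(t),-np.sin(t)],[np.sin(t),np.cos(t)]])@s
    u=proj("wrist",np.array([*w,.11]),p); print(u); cv2.circle(im,tuple(int(k) for k in u),3,(255,0,255),-1)
cv2.imwrite("pics/w.png",im[:,:,::-1])
```

```text
[0.64336214 0.12353936 0.20038823] [ 1.79978271e+02  1.06510331e-01 -1.73275150e+01] [np.float64(0.6391847268163732), np.float64(0.12360592060765158), 0.082] (array([-0.0038,  0.0011,  0.1184]), array([ 0.02,  0.11, -1.13]))
[288.53543241 170.01861263]
[287.37439682 257.77044488]
[209.00237736 259.19651767]
[203.36045007 171.71094209]
```

View pics/w.png

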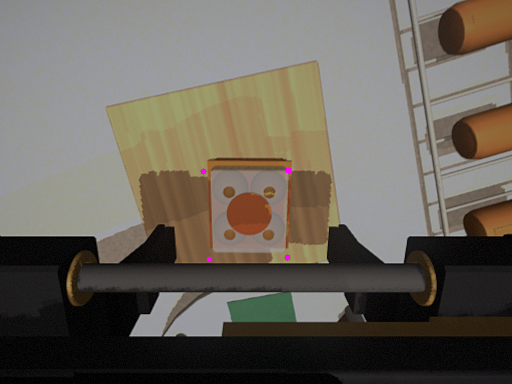

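The wrist view shows the box squarely between the open fingers, with the lid at about (211–289, 167–250). That is within about 5 mm of the prediction, so I'm descending.

Emit:
carry_out(
  plan=[
    {"grip": 0,"dp": [-0.001,-0.004,0.02],"rotation": [0,0,-1]},
    {"grip": 0,"dp": [0,0,0.025],"rotation": [0,0,0]},
    {"grip": 0,"dp": [0,0,0.025],"rotation": [0,0,0]},
    {"grip": 0,"dp": [0,0,0.025],"rotation": [0,0,0]},
    {"grip": 0,"dp": [0,0,0.02],"rotation": [0,0,0]},
    {"grip": 0,"dp": [0,0,0],"rotation": [0,0,0]},
  ],
)

```text
time_s: 6.25
tool_pos: [0.6419, 0.1163, 0.0872]
tool_rot: [179.7, -0.1, -17.3]
force: [-1.7, -0.1, -1.2]
grip_width: 0.0871
```

Emit:
carry_out(
  plan=[
    {"grip": 1,"dp": [0,0,0],"rotation": [0,0,0]},
    {"grip": 1,"dp": [0,0,0],"rotation": [0,0,0]},
    {"grip": 1,"dp": [0,0,0],"rotation": [0,0,0]},
    {"grip": 1,"dp": [0,0,0],"rotation": [0,0,0]},
    {"grip": 1,"dp": [0,0,0],"rotation": [0,0,0]},
  ],
  force=8,
)

```text
time_s: 6.67
tool_pos: [0.6426, 0.113, 0.093]
tool_rot: [179.8, -0.3, -17.7]
force: [0.9, 0.1, -2.4]
grip_width: 0.0658
```

```bash
cat > g.py <<'E'
from h import *
o=env.get_obs(); p=o["tool_pos"]; a=np.radians(YAW); d=p[:2]-C
print(p,o["tool_rot"],o["grip_width"],o["force"],"stand",np.array([[np.cos(a),np.sin(a)],[-np.sin(a),np.cos(a)]])@d)
print("to shelf-front",go(p,o["tool_rot"],[*st(0,.215),.086],YAW)); print("to bay",go(p,o["tool_rot"],[*st(0,.110),.086],YAW))
E
python3 g.py
```

```text
[0.64256851 0.11304933 0.09301521] [179.82235737  -0.33225196 -17.66571939] 0.0657667463161939 [ 0.94469915  0.06456738 -2.4283326 ] stand [0.02223575 0.25748463]
to shelf-front (array([-0.0127,  0.0462,  0.0071]), array([  0.21,  -0.31, -12.27]))
to bay (array([0.0096, 0.1488, 0.0075]), array([  0.21,  -0.31, -12.27]))
```

Emit:
carry_out(
  plan=[
    {"grip": 1,"dp": [-0.005,0.004,0.001],"rotation": [0,0,-4]},
    {"grip": 1,"dp": [-0.005,0.006,0.001],"rotation": [0,0,-4]},
    {"grip": 1,"dp": [-0.003,0.008,0.001],"rotation": [0,0,-4]},
    {"grip": 1,"dp": [-0.003,0.01,0.001],"rotation": [0,0,0]},
    {"grip": 1,"dp": [0,0,0],"rotation": [0,0,0]},
  ],
)

```text
time_s: 7.08
tool_pos: [0.6245, 0.0909, 0.093]
tool_rot: [-180.0, -0.7, -5.1]
force: [0.0, -0.4, -3.2]
grip_width: 0.0657
```

```bash
cat >> g.py <<'E'
w=env.camera_params("wrist"); im=env.read_camera("wrist"); cv2.imwrite("pics/w2.png",im[:,:,::-1])
for c,s in blobs(im,(3,120,60),(14,255,255),300):
    q=ray("wrist",*c,.11,w)[:2]; print("label?",c,s,"stand",np.array([[np.cos(a),np.sin(a)],[-np.sin(a),np.cos(a)]])@(q-C))
E
python3 g.py
```

```text
[0.62447843 0.09091743 0.09303301] [-179.99474917   -0.72661404   -5.10565078] 0.06571291044434122 [ 0.04868127 -0.38850813 -3.23443123] stand [0.00630875 0.23374852]
to shelf-front (array([-0.0065,  0.0187,  0.0069]), array([-0.01, -0.73,  0.29]))
to bay (array([-0.007 ,  0.1237,  0.0069]), array([-0.01, -0.73,  0.29]))
label? [250.8646789  174.96674312] [183 171 137   9 872] stand [0.00567655 0.27650693]
label? [250.92494226 250.62355658] [ 215  233   74   31 1732] stand [0.00587466 0.23683874]
```

View pics/w2.png

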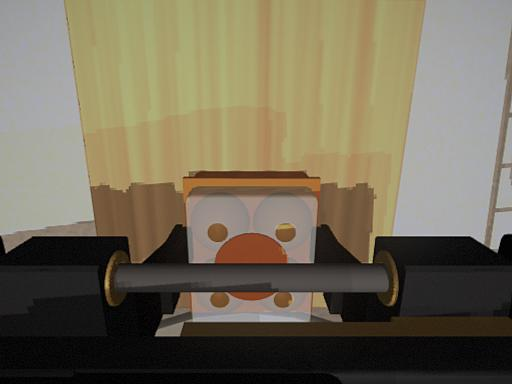

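Emit:
carry_out(
  plan=[
    {"grip": 1,"dp": [-0.002,0.014,0.0005],"rotation": [0,-0.7,0]},
    {"grip": 1,"dp": [-0.002,0.014,0.0005],"rotation": [0,0,0]},
    {"grip": 1,"dp": [-0.002,0.014,0.0005],"rotation": [0,0,0]},
    {"grip": 1,"dp": [-0.001,0.014,0.0005],"rotation": [0,0,0]},
    {"grip": 1,"dp": [0,0.014,0.0005],"rotation": [0,0,0]},
  ],
)

```text
time_s: 7.55
tool_pos: [0.6136, 0.0255, 0.0924]
tool_rot: [-179.6, -0.3, -4.9]
force: [0.9, 1.5, 1.9]
grip_width: 0.066
```

```bash
sed -i 's/st(0,.110)/st(0,.095)/' h.py g.py; python3 g.py
```

```text
[0.61362405 0.02549708 0.0923927 ] [-179.56290207   -0.29022939   -4.88368384] 0.06599647695240819 [0.94835439 1.51851058 1.90836517] stand [0.00165914 0.16759702]
to shelf-front (array([-0.0013, -0.0474,  0.0067]), array([-0.44, -0.29,  0.52]))
to bay (array([-0.0023,  0.0726,  0.0058]), array([-0.44, -0.29,  0.52]))
label? [262.61992386 176.61167513] [ 182  168  139   59 1576] stand [0.00657341 0.2095265 ]
label? [251.0578271  250.90829439] [ 214  234   75   30 1712] stand [0.00139492 0.17070586]
```

Emit:
carry_out(
  plan=[
    {"grip": 1,"dp": [-0.001,0.014,0.0005],"rotation": [0,0,0]},
    {"grip": 1,"dp": [-0.001,0.014,0.0005],"rotation": [0,0,0]},
    {"grip": 1,"dp": [0,0.014,0.0005],"rotation": [0,0,0]},
    {"grip": 1,"dp": [0,0.014,0.0005],"rotation": [0,0,0]},
    {"grip": 1,"dp": [0,0.012,0.0005],"rotation": [0,0,0]},
    {"grip": 1,"dp": [0,0,0.001],"rotation": [0,0,0]},
    {"grip": 1,"dp": [0,0,0.001],"rotation": [0,0,0]},
  ],
)

```text
time_s: 8.18
tool_pos: [0.6042, -0.0561, 0.0896]
tool_rot: [-179.6, -0.4, -5.7]
force: [-0.7, 6.6, 8.6]
grip_width: 0.0659
```

```bash
python3 g.py
```

```text
[ 0.60418696 -0.05605525  0.08956816] [-179.59519048   -0.41954513   -5.72391487] 0.06588176777756509 [-0.74494963  6.56737596  8.61427784] stand [-6.13131649e-05  8.55185139e-02]
to shelf-front (array([-0.0007, -0.1295,  0.0045]), array([-0.4 , -0.42, -0.32]))
to bay (array([-0.    , -0.0095,  0.0036]), array([-0.4 , -0.42, -0.32]))
label? [252.61118881  99.87272727] [219  95  69  13 715] stand [0.00081927 0.16244325]
label? [257.0628707  174.76156584] [183 170 138  21 843] stand [0.00271876 0.12897568]
label? [250.95418221 249.81992541] [ 214  232   75   32 1877] stand [-0.00037552  0.09067441]
```

Emit:
carry_out(
  plan=[
    {"grip": 1,"dp": [0,-0.005,0.0005],"rotation": [0,0,0]},
    {"grip": 1,"dp": [0,-0.005,0.0005],"rotation": [0,0,0]},
    {"grip": 1,"dp": [0,-0.001,0.0005],"rotation": [0,0,0]},
    {"grip": 1,"dp": [0,0,0],"rotation": [0,0,0]},
  ],
)

```text
time_s: 8.57
tool_pos: [0.6056, -0.0489, 0.0896]
tool_rot: [-179.9, -0.5, -5.9]
force: [-0.4, -1.3, 0.8]
grip_width: 0.0659
```

```bash
python3 g.py
```

```text
[ 0.6056367  -0.04890703  0.08956457] [-179.92275115   -0.51638421   -5.86300268] 0.06585792553771846 [-0.37570875 -1.31247428  0.84650596] stand [0.00070929 0.09277144]
to shelf-front (array([-0.0017, -0.1222,  0.0037]), array([-0.08, -0.52, -0.46]))
to bay (array([-0.0008, -0.0022,  0.0036]), array([-0.08, -0.52, -0.46]))
label? [251.60180995 111.64856712] [218 107  68  12 663] stand [0.00128029 0.16477838]
label? [264.80977131 176.13305613] [183 170 138  31 962] stand [0.00717784 0.13562918]
label? [250.93637847 249.99728113] [ 214  232   75   32 1839] stand [0.00038118 0.09789032]
```

Release, then rise.

Emit:
carry_out(
  plan=[
    {"grip": 0,"dp": [0,0,0],"rotation": [0,0,0]},
    {"grip": 0,"dp": [0,0,0],"rotation": [0,0,0]},
    {"grip": 0,"dp": [0,0,0],"rotation": [0,0,0]},
    {"grip": 0,"dp": [0,0,0],"rotation": [0,0,0]},
    {"grip": 0,"dp": [0,0,0],"rotation": [0,0,0]},
  ],
)

```text
time_s: 9.03
tool_pos: [0.6044, -0.046, 0.0872]
tool_rot: [-179.8, -0.3, -5.7]
force: [-0.2, -0.7, 0.7]
grip_width: 0.0854
```

Emit:
carry_out(
  plan=[
    {"grip": 0,"dp": [0,0,-0.015],"rotation": [0,0,0]},
    {"grip": 0,"dp": [0,0,-0.025],"rotation": [0,0,0]},
    {"grip": 0,"dp": [0,0,-0.03],"rotation": [0,0,0]},
    {"grip": 0,"dp": [0,0,-0.035],"rotation": [0,0,0]},
    {"grip": 0,"dp": [0,0,-0.035],"rotation": [0,0,0]},
    {"grip": 0,"dp": [0,-0.03,-0.01],"rotation": [0,0,0]},
    {"grip": 0,"dp": [0,-0.03,0],"rotation": [0,0,0]},
    {"grip": 0,"dp": [0,-0.03,0],"rotation": [0,0,0]},
  ],
)

```text
time_s: 9.7
tool_pos: [0.6106, 0.0362, 0.2421]
tool_rot: [180.0, -0.0, -6.6]
force: [1.1, -0.1, 0.6]
grip_width: 0.0874
```

Emit:
carry_out(
  plan=[
    {"grip": 0,"dp": [0,-0.035,0],"rotation": [0,0,0]},
    {"grip": 0,"dp": [0,-0.035,0],"rotation": [0,0,0]},
    {"grip": 0,"dp": [0,-0.035,0],"rotation": [0,0,0]},
    {"grip": 0,"dp": [0,-0.035,0],"rotation": [0,0,0]},
    {"grip": 0,"dp": [0,-0.035,0],"rotation": [0,0,0]},
    {"grip": 0,"dp": [0,-0.03,0],"rotation": [0,0,0]},
    {"grip": 0,"dp": [0,0,0],"rotation": [0,0,0]},
    {"grip": 0,"dp": [0,0,0],"rotation": [0,0,0]},
  ],
)

```text
time_s: 10.37
tool_pos: [0.6331, 0.26, 0.2419]
tool_rot: [-179.7, -0.0, -6.1]
force: [-0.2, -0.2, 0.0]
grip_width: 0.0869
```

Run:
```python
from h import *
im=env.read_camera("top"); s=env.read_camera("side"); a=np.radians(YAW); M=np.array([[np.cos(a),np.sin(a)],[-np.sin(a),np.cos(a)]])
for nm,lo,hi,z in (("green",(45,80,40),(85,255,255),.058),("label",(8,130,90),(22,255,255),.108),("redA",(0,150,80),(6,255,255),.143),("redB",(174,150,80),(180,255,255),.143)):
  for c,t in blobs(im[100:240,230:360],lo,hi,8):
    w=ray("top",*(c+[230,100]),z)[:2]; print(nm,c+[230,100],t[4],"stand",M@(w-C))
v=np.hstack([cv2.resize(im[110:240,160:360],None,fx=2,fy=2),cv2.resize(s[130:260,150:350],None,fx=2,fy=2)]); cv2.imwrite("pics/c.png",np.vstack([v])[:,:,::-1])
print(env.get_obs()["tool_pos"],env.get_obs()["force"])
```

```text
green [255.47619048 165.95238095] 21 stand [0.00484929 0.13274103]
label [298.30875576 138.70967742] 217 stand [0.09330358 0.00092789]
label [280.79166667 149.58333333] 24 stand [0.05231089 0.05476451]
label [315.08823529 151.73529412] 34 stand [ 0.05397339 -0.05539633]
label [268.8452381  170.83333333] 84 stand [-0.02086002  0.0877265 ]
label [269.20183486 164.52293578] 109 stand [-0.00010705  0.08814994]
label [278.84848485 181.96969697] 33 stand [-0.05447327  0.05348554]
label [311.74193548 184.22580645] 31 stand [-0.05340947 -0.05054234]
label [294.39215686 198.11519608] 408 stand [-0.10229872  0.00124582]
redA [268.5 131. ] 12 stand [0.09912484 0.09878385]
redA [331.30769231 136.        ] 13 stand [ 0.09850011 -0.0992549 ]
redA [322. 164.] 9 stand [ 0.00526803 -0.0746375 ]
redA [334.5 164.8] 10 stand [ 0.00581809 -0.11337323]
redA [321.2 174. ] 10 stand [-0.02678631 -0.07377004]
redA [334. 175.] 9 stand [-0.026785   -0.11326708]
redA [263.77777778 192.5       ] 18 stand [-0.09901287  0.09830448]
redA [328.  197.5] 16 stand [-0.09876782 -0.09815061]
[0.63274717 0.25953423 0.24183633] [-0.04587719 -0.66476081 -0.56421591]
```

View pics/c.png

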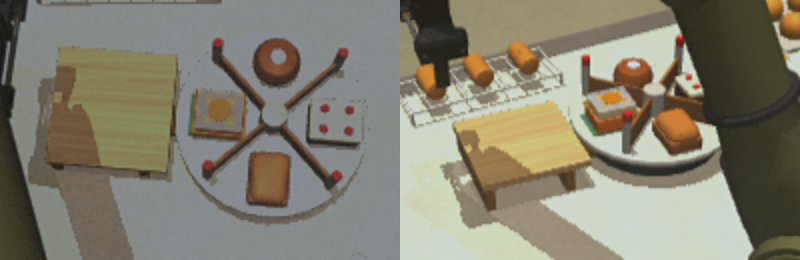

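The box label is at stand (0.000, 0.088), 7 mm inward of the mat's centre. The posts are at ±99 mm, so the carousel is home. The gripper is clear of everything, so I'm handing in.

```bash
python3 -c "
from cell import env
print(env.sign_off())"
```

```text
the job is handed in; nothing more can be done
None
```

The carousel is clicked home with its empty bay facing the shelf, and the pastry box sits in that bay. I handed the job in after about 10.4 s of the 58 s allowed; sign-off reported no verdict.

**How it was done:** I pushed one post a quarter turn clockwise with the shut fingers, and the click stop drew the carousel home. I then gripped the box lightly (8 N), straightened it and slid it off the shelf into the bay. There I released it and moved the gripper clear.

**Last checks (top camera, stand frame):**
- **Carousel:** all four posts are within about 1 mm of their home positions.
- **Box position:** its label is at x ≈ 0 and y ≈ 88 mm, about 7 mm inward of the mat's centre and well inside the limits.
- **Box attitude:** it looks upright in both the top and side views.
- **Contact:** the gripper is clear of everything, at a height of 0.24 m.

**What didn't go exactly to plan:**
- The slide overshot by about 10 mm, with up to about 9 N on the vertical force reading. The box may have touched the dividers, so I drew it back about 7 mm before letting go.
- The grip width read 66 mm on a box given as 70 mm wide.
- I didn't measure the other objects again at the end. The arm passed above or clear of them, and I saw no unexpected contact force.

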